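# Make up two candle gift sets

### The arm

A 7-joint arm with a two-finger parallel gripper is mounted at the origin on the work surface. World frame = base frame: x ahead of the robot, y to its left, z up, the work surface at z = 0. Lengths are in m, angles in degrees, forces in N, time in s.
With the tool pointing down it reaches from about 0.425 to 0.875 m from the base axis. Payload 4.7 kg.
Tool frame: the origin (TCP) lies between the finger pads; the fingertips stand 19 mm ahead of it and the grasp point (between the pads) is the TCP; x points along the fingers, z is the direction in which the jaws open and shut, and the axes are right-handed (so a half turn about x gives the same grasp; the last joint's range is limited). The gripper opens to 87 mm and grips with 3 to 60 N. Pads are 19 mm wide; open, the fingers measure 117 mm over their backs; the gripper's body (75 mm by 190 mm) begins 51 mm behind the grasp point.
Start: joints at [-73.791, 18.392, -4.016, 83.108, 1.295, 78.541, -3.26], TCP at [0.173, 0.627, 0.242] pointing down, gripper open.
Joint ranges: [-163.93, 163.93], [-17.29, 119.83], [-79.2, 71.16], [3.27, 140.29], [-89.18, 269.18], [5.43, 117.66], [-154.24, 154.24]. Speed limits (degrees/s): [147.25, 147.25, 180, 180, 180, 180, 180].

### API

Orientations are given as [roll, pitch, yaw] about the fixed x, y, z axes, in that order (R = Rz(yaw) Ry(pitch) Rx(roll)).
In Python, from cell import monitor, read_camera, camera_model, env, regions_of gives the robot as it stands. The module is installed in compiled form; this text tells all that it offers.
- The arm moves only by the tool step_arm, never from a script. Its argument "deltas" is a list of rows, each a list of 5 numbers: the gripper's target within -1 to 1 (fully open at 1, half-way at 0, shut at -1), then the shift along the tool's x, y, z in m, then the turn about the tool's x in degrees. A call has 1 to 12 rows; each row is the pose to reach, as a shift and turn from the pose commanded when the call began, along the tool's axes at that moment; what a row does not reach only later rows make up. A row lasts 1/8 s, in which the tool goes at most 62.5 mm and 10.7 degrees, less where a joint would pass 70% of its speed; a pose out of reach is approached as far as the arm can. A call with a gripper value outside its range is refused whole. The fingers move at their own pace and stop on an object; "newtons" is the grip in N (left out, the last holds). Time passes only in rows, so rows that repeat a pose let the fingers close. It gives the time, the measured TCP pose, the force and the opening at its end, in the units of the state.
- monitor.get_obs(): the state, without advancing time (a new reading comes with each control period).
- read_camera(name): name is "scene" or "top" or "wrist"; returns (picture, depth): 400x640x3 uint8, red, green, blue; 400x640 float32, m along the optical axis (not along the pixel's ray), 0 where there is no reading.
- camera_model(name): a dict with "fx", "fy", "cx", "cy" (pixels), "xyz" and "attitude" of the camera in the world. Camera axes: x right, y down, z forward; pixel columns grow to the right and rows downward; lengths in m; the calibration is good to about 2 mm. A picture is of the moment at which its call begins: read the wrist's pose just before it. camera_model takes no time and is no camera call; for the wrist camera it gives the pose at the moment of the call.
- env.sign_off(): hands the job in, once; it reports no verdict.
Trained networks look in the newest picture that a camera, given by its name, has taken for a name from the list of things; names that differ only in an ending like _2 or _b are one class to them, and where a whole thing is asked for, a point or a joint stands for the part that bears it (a point fixed in the world has none). Each returns a list of dicts, best first, with "p" (0 to 1); they miss things now and then, are a little off and sometimes report something else, mostly with a low value. They report only what shows in the picture. A call takes as long as a camera call. They do not tell look-alikes from the thing itself.
- regions_of(camera, thing): "pixels" (400x640 bool, what is visible of it) and "pixel" ([column, row] in pixels, amid what is visible of it).
The state is a dict: "time_s": time; "qpos": joint angles; "joint_velocities": joint speeds; "effort": joint torques, N m; "tool_pos": TCP position; "tool_rot": TCP orientation; "force": force on the tool from outside, world axes, zero at the start; "wrist_torque": the same for the moment, N m; "grip_width": finger opening in m.
Only numpy, scipy, OpenCV 4.12 (cv2) and the standard library are available. Lean on these libraries where they do the work, as an engineer would, in place of code of your own. Each camera call takes 0.05 s, during which the arm holds its last target. There are 200 camera calls.

### The job

Make up two gift sets from the stock on the counter: in the divided cardboard box stand the bottle in one compartment and the large tin in the other (either way round), with the small tin centred on top of the large one; on the round wooden tray stand the glass candle and the carton side by side, flat on its floor inside the rim. Everything stands upright as it does now and is set down gently, not dropped; leave the glass dome, the pen cup and the bell where they are.

Things in the scene. Friction and masses are not known exactly. Their poses are not given: they have to be found in the camera images.
- bottle_mid (a point): Small amber glass bottle with a paper label and black cap, standing upright, 95 mm tall; straight round body of 40 mm diameter up to 62 mm above its foot, then a shoulder and a cap of 24 mm diameter; loose, about 0.14 kg. this point is its centre, half-way up, on its axis; z up (47.5 mm above its foot)
- large_tin_mid (a point): Large round brass candle tin with a flat paper-topped lid, 66 mm diameter, 50 mm tall, loose, about 0.16 kg; this point is its centre, half-way up, on its axis; z up (25 mm above its foot)
- small_tin_mid (a point): Small round brass candle tin with a flat paper-topped lid, 46 mm diameter, 40 mm tall, loose, about 0.08 kg; this point is its centre, half-way up, on its axis; z up (20 mm above its foot)
- glass_candle_mid (a point): White candle in a straight clear drinking-glass shape, 60 mm diameter, 75 mm tall, no lid, loose, about 0.25 kg; this point is its centre, half-way up, on its axis; z up (37.5 mm above its foot)
- carton_mid (a point): Small closed brown carton with a paper band across its middle, 60 mm along its own x, 40 mm along its own y, 55 mm tall, loose, about 0.09 kg; any yaw at the start; this point is its centre, half-way up (27.5 mm above its foot); z up
- gift_box: Rectangular open brown cardboard gift box, 212 mm along its own x, 118 mm along y, walls only 18 mm high, fixed to the counter. One divider across the middle, as high as the walls, makes two equal compartments, each 100 mm (x) by 110 mm (y) inside, centred 52 mm either side of the origin along x; walls and divider 4 mm thick; floor 5 mm above the counter. Origin: centre of its underside, at counter height; z up
- round_tray: Round dark wooden tray, 210 mm outer diameter, rim 14 mm high above the counter and 8 mm thick, flat floor 8 mm above the counter and 184 mm across, fixed to the counter. Origin: centre of its underside, at counter height; z up; its yaw does not matter
- glass_dome: Bystander, leave alone: glass dome with a knob over a candle on a round wooden foot of 130 mm diameter, 180 mm tall in all. Origin: centre of its underside
- pen_cup: Bystander, leave alone: white ceramic cup with three pens, 72 mm diameter, cup 90 mm and pens 165 mm tall. Origin: centre of its underside
- bell: Bystander, leave alone: steel counter bell on a black foot of 80 mm diameter, 54 mm tall. Origin: centre of its underside
There are look-alikes about, which are no part of the job. What is shaped like the part that bears glass_candle_mid but blue is not meant.

How it is judged (in metres and radians):
At the end, for the whole second after the job is handed in: Bottle and large tin in different gift box compartments, flat on its floor (height within 4 mm); small tin on the large one, centres within 13 mm; glass candle and carton flat on the tray floor, within 80 mm of its centre. All upright within 0.1 rad, released, at rest (x of bottle_mid in the frame of gift_box between -0.09 and 0.09 m and y of bottle_mid in the frame of gift_box between -0.045 and 0.045 m and z of bottle_mid in the frame of gift_box between 0.0485 and 0.0565 m and x of large_tin_mid in the frame of gift_box between -0.09 and 0.09 m and y of large_tin_mid in the frame of gift_box between -0.045 and 0.045 m and z of large_tin_mid in the frame of gift_box between 0.026 and 0.034 m and ((x of bottle_mid in the frame of gift_box above 0.015 m and x of large_tin_mid in the frame of gift_box below -0.015 m) or (x of bottle_mid in the frame of gift_box below -0.015 m and x of large_tin_mid in the frame of gift_box above 0.015 m)) and horizontal distance between small_tin_mid and large_tin_mid below 0.013 m and z of small_tin_mid in the frame of large_tin_mid between 0.041 and 0.049 m and horizontal distance between each of glass_candle_mid, carton_mid and round_tray below 0.08 m and z of glass_candle_mid in the frame of round_tray between 0.0415 and 0.0495 m and z of carton_mid in the frame of round_tray between 0.0315 and 0.0395 m and linear speed of each of bottle, large_tin, small_tin, glass_candle, carton below 0.02 m/s and angle between each of bottle_mid, large_tin_mid, small_tin_mid, glass_candle_mid, carton_mid's own z axis and vertical below 0.1 rad); the robot touches nothing.
It fails at once if one of the five things is dropped: falls free of the fingers faster than 0.7 m/s (about 25 mm of fall) ((linear speed of bottle above 0.7 m/s and contact force between the fingers and bottle below 0.01 N) or (linear speed of large_tin above 0.7 m/s and contact force between the fingers and large_tin below 0.01 N) or (linear speed of small_tin above 0.7 m/s and contact force between the fingers and small_tin below 0.01 N) or (linear speed of glass_candle above 0.7 m/s and contact force between the fingers and glass_candle below 0.01 N) or (linear speed of carton above 0.7 m/s and contact force between the fingers and carton below 0.01 N)).
It fails at once if the glass dome, pen cup or bell is shifted by more than 25 mm or tipped (distance of any of glass_dome, pen_cup, bell from where it was at the start of the episode above 0.025 m or angle between any of glass_dome, pen_cup, bell's own z axis and vertical above 0.3 rad).
It also fails if it takes over 128 s, if anything falls off the work surface, if the arm or the gripper's body presses on something with over 40 N, if the wrist force passes 120 N, or if a joint passes its speed limit or range.

## Working session

There is one attempt and no reset: what is moved stays moved. The work goes in short steps, Python scripts to look and compute and a tool call to move; the robot and the scene stay as the last step left them, time stands still between calls to the robot, and variables do not carry over. Pictures are saved under pics/ and viewed, about 12 in all and at most 16, crops included, and the job is handed in when it is done.

Besides the shell and the picture viewer there is one more tool, called after ">>>" as name(argument=value, ...), one argument or row to a line, values as JSON. step_arm: Moves the arm, as the interface text tells. Its arguments: {"type":"object","properties":{"deltas":{"type":"array"},"newtons":{"type":"number"}},"required":["deltas"]}

```bash
mkdir -p pics
python3 - <<'E'
from cell import monitor, read_camera, camera_model
import cv2, numpy as np
print(monitor.get_obs())
for n in ["scene","top"]:
    im,d=read_camera(n); cv2.imwrite(f"pics/{n}0.png",im[:,:,::-1]); print(n,camera_model(n)); np.savez(f"{n}0.npz",im=im,d=d)
print(camera_model("wrist"))
E
```

```text
{'time_s': 0.0, 'qpos': array([-73.79064236,  18.43845561,  -4.01574015,  83.17709597,
         1.29574746,  78.54059175,  -3.25757821]), 'joint_velocities': array([ 0.02558719,  0.09881136, -0.05601495,  0.08240443,  0.06020747,
       -0.05852035, -0.00997256]), 'effort': array([-3.12460297e-04, -4.91297972e+01, -4.04061517e-01, -3.12534606e+01,
       -6.38783653e-02,  4.35095094e-02,  1.62607830e-04]), 'tool_pos': array([0.1725359 , 0.62612881, 0.24044914]), 'tool_rot': array([-176.62576873,   89.8889532 , -102.02255916]), 'force': array([ 0.63476601, -0.07481667, -0.30825305]), 'wrist_torque': array([0.03048934, 0.00532342, 0.02094823]), 'grip_width': 0.08689484288366531}
scene {'fx': 444.09965254314153, 'fy': 444.09965254314153, 'cx': 321.5462971034311, 'cy': 196.95753891073866, 'xyz': array([1.0817653 , 0.33551891, 0.680851  ]), 'attitude': array([-136.35062038,    1.11061957,  123.59311751])}
top {'fx': 464.6982686052028, 'fy': 464.6982686052028, 'cx': 317.1616374112861, 'cy': 202.640020014363, 'xyz': array([0.44447521, 0.01964191, 1.07498704]), 'attitude': array([-172.2234081 ,   -1.15137432,  -89.48151825])}
{'fx': 335.3061016941707, 'fy': 335.3061016941707, 'cx': 321.29474434387515, 'cy': 198.76216099865604, 'xyz': array([0.10811276, 0.64496749, 0.38310265]), 'attitude': array([1.65290638e+02, 8.69033736e-02, 7.45627865e+01])}
```

View pics/scene0.png

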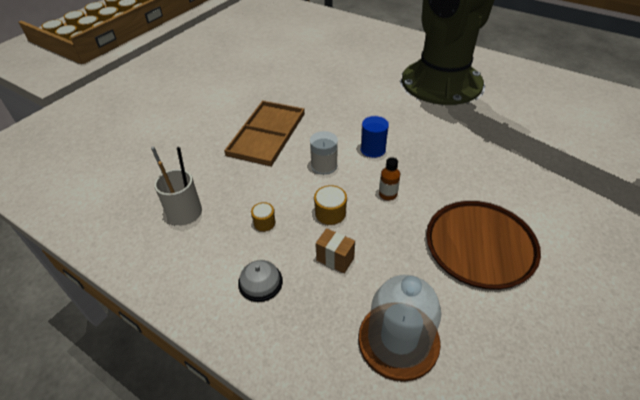

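View pics/top0.png

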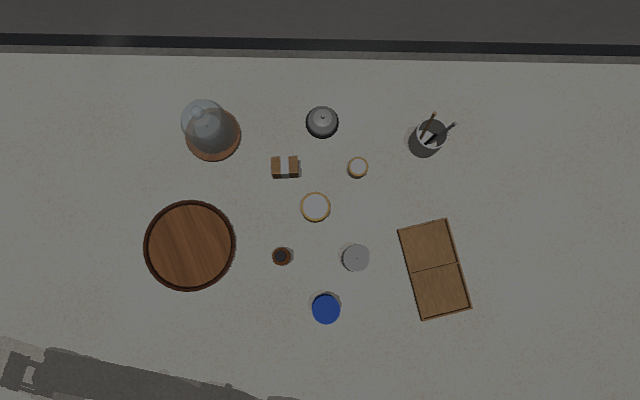

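The scene view shows all the objects. In the top view: tray (189,245), box (434,269), bottle (282,256), large tin (315,206), small tin (358,167), clear candle (356,257), carton (285,167). The blue look-alike is at (326,309), with the dome, bell and pen cup at the far side.

```bash
cat > h.py <<'E'
from cell import monitor, read_camera, camera_model, regions_of
import numpy as np, cv2
from scipy.spatial.transform import Rotation as R
def cloud(cam,mask,d,m=None):
    m=m or camera_model(cam); v,u=np.nonzero(mask&(d>0)); z=d[v,u]
    p=np.c_[(u-m["cx"])/m["fx"]*z,(v-m["cy"])/m["fy"]*z,z]
    return R.from_euler("xyz",m["attitude"],degrees=True).apply(p)+m["xyz"]
def circ(p):  # min enclosing circle robust: use hull midpoint
    (c,r)=cv2.minEnclosingCircle(p[:,:2].astype(np.float32)*1000)[:2]; return np.array(c)/1000,r/1000
E
python3 - <<'E'
from h import *
np.set_printoptions(precision=4,suppress=True)
for cam in ["top","scene"]:
    im,d=read_camera(cam)
    for t in ["bottle_mid","large_tin_mid","small_tin_mid","glass_candle_mid","carton_mid","gift_box","round_tray","glass_dome","pen_cup","bell"]:
        for r in regions_of(cam,t):
            if r["p"]<.3: continue
            mk=cv2.erode(r["pixels"].astype(np.uint8),np.ones((2,2)))>0
            p=cloud(cam,mk,d); zt=np.percentile(p[:,2],96); q=p[p[:,2]>zt-.008]
            (c,s,a)=cv2.minAreaRect(q[:,:2].astype(np.float32)*1000)
            rgb=im[mk].mean(0)
            print(cam,t,round(r["p"],2),r["pixel"],"zt %.3f zmed %.3f"%(zt,np.median(p[:,2])),"mean",q.mean(0)[:2],"circ",*circ(q),"rect",np.round(c,0),np.round(s,0),round(a,1),rgb.round())
E
```

```text
top bottle_mid 0.73 [280.7, 255.8] zt 0.099 zmed 0.079 mean [0.4659 0.0777] circ [0.466  0.0777] 0.011666669845581054 rect [466.  78.] [23. 21.] 0.9 [51. 40. 32.]
top large_tin_mid 0.58 [316.1, 206.7] zt 0.054 zmed 0.051 mean [0.5756 0.0034] circ [0.5755 0.0036] 0.031546106338500975 rect [576.   4.] [61. 60.] 0.3 [120. 117. 110.]
top small_tin_mid 0.83 [355.8, 168.6] zt 0.044 zmed 0.041 mean [ 0.6692 -0.0916] circ [ 0.6694 -0.0919] 0.02146641540527344 rect [669. -91.] [42. 41.] 31.9 [113. 107.  98.]
top glass_candle_mid 0.96 [329.1, 309.8] zt 0.079 zmed 0.076 mean [ 0.3553 -0.0205] circ [ 0.3546 -0.0197] 0.030037227630615233 rect [355. -21.] [58. 57.] 1.4 [ 37.  60. 111.]
top glass_candle_mid 0.78 [357.5, 259.5] zt 0.079 zmed 0.076 mean [ 0.4615 -0.0858] circ [ 0.4628 -0.0863] 0.029910627365112304 rect [461. -86.] [55. 57.] 26.8 [105. 104. 104.]
top carton_mid 0.97 [286.7, 165.1] zt 0.059 zmed 0.055 mean [0.6666 0.0738] circ [0.6662 0.0739] 0.030901931762695314 rect [666.  74.] [37. 56.] 1.7 [93. 81. 69.]
top carton_mid 0.75 [354.2, 164.1] zt 0.044 zmed 0.041 mean [ 0.6697 -0.0923] c
[... 2410 characters left out ...]
89.] [206. 207.] 41.6 [91. 52. 23.]
scene glass_dome 0.97 [403.7, 328.9] zt 0.169 zmed 0.108 mean [0.7545 0.2482] circ [0.7506 0.2471] 0.013594890594482422 rect [752. 248.] [23. 27.] 13.8 [92. 87. 80.]
scene pen_cup 0.78 [178.9, 195.3] zt 0.136 zmed 0.065 mean [ 0.7387 -0.2436] circ [ 0.7364 -0.247 ] 0.02813086700439453 rect [ 731. -244.] [48. 43.] 62.3 [80. 77. 70.]
scene pen_cup 0.66 [262.5, 279.3] zt 0.042 zmed 0.031 mean [ 0.7875 -0.0066] circ [ 0.7864 -0.0081] 0.026733686447143554 rect [786.  -8.] [46. 53.] 44.9 [91. 93. 91.]
scene bell 0.86 [262.3, 280.1] zt 0.042 zmed 0.030 mean [ 0.7875 -0.0061] circ [ 0.7863 -0.0081] 0.026745813369750977 rect [785.  -7.] [47. 51.] 80.9 [90. 92. 90.]
```

```bash
cat >> h.py <<'E'
def plan(x,y,z,jaw=None):
    """deltas from the present pose to TCP x,y,z with the jaw line at yaw jaw (deg, mod 180)"""
    s=monitor.get_obs(); T=R.from_euler("xyz",s["tool_rot"],degrees=True); M=T.as_matrix()
    yaw=np.degrees(np.arctan2(M[1,2],M[0,2])); d=M.T@(np.array([x,y,z])-s["tool_pos"]); out=f"d {d.round(4)}"
    if jaw is not None:
        q1=-np.degrees(np.arctan2(y,x)); tn=-(jaw-yaw)  # tool x points down: +turn lowers yaw
        out+=" turns: "+" | ".join("%.1f (q7 shift %.0f)"%(t,t-(q1-s["qpos"][0])) for t in (tn%180,tn%180-180))
    print(out,"jaw yaw %.1f"%yaw,"q7 %.0f"%s["qpos"][6],"pos",s["tool_pos"].round(4),"tilt",M[:,0].round(3),"grip %.4f"%s["grip_width"],"F",s["force"].round(1),"t %.1f"%s["time_s"])
E
python3 - <<'E'
from h import *
plan(.577,.0055,.2,0); plan(.577,.0055,.2,104)
E
```

```text
d [ 0.0416 -0.5548 -0.4915] turns: 74.6 (q7 shift 1) | -105.4 (q7 shift -179) jaw yaw 74.6 q7 -3 pos [0.1726 0.6267 0.2416] tilt [ 0.  0. -1.] grip 0.0867 F [-0.6 -1.2 -0. ] t 1.2
d [ 0.0416 -0.5548 -0.4915] turns: 150.6 (q7 shift 77) | -29.4 (q7 shift -103) jaw yaw 74.6 q7 -3 pos [0.1726 0.6267 0.2416] tilt [ 0.  0. -1.] grip 0.0867 F [-0.6 -1.2 -0. ] t 1.2
```

>>> step_arm(
  deltas=[
    [1,0.04,-0.555,-0.49,74.6],
    [1,0.04,-0.555,-0.49,74.6],
    [1,0.04,-0.555,-0.49,74.6],
    [1,0.04,-0.555,-0.49,74.6],
    [1,0.04,-0.555,-0.49,74.6],
    [1,0.04,-0.555,-0.49,74.6],
    [1,0.04,-0.555,-0.49,74.6],
    [1,0.04,-0.555,-0.49,74.6],
    [1,0.04,-0.555,-0.49,74.6],
    [1,0.04,-0.555,-0.49,74.6],
    [1,0.04,-0.555,-0.49,74.6],
    [1,0.04,-0.555,-0.49,74.6],
  ],
)

```text
time_s: 2.7
tool_pos: [0.5787, 0.0047, 0.2019]
tool_rot: [4.0, 89.9, 3.9]
force: [0.8, 0.1, -0.3]
grip_width: 0.0873
```

>>> step_arm(
  deltas=[
    [1,0,0,0,0],
    [1,0,0,0,0],
  ],
)

```text
time_s: 2.95
tool_pos: [0.5773, 0.0076, 0.2014]
tool_rot: [128.8, 89.9, 128.8]
force: [-0.8, 0.1, -0.0]
grip_width: 0.087
```

Run:
```python
from h import *
im,d=read_camera("wrist"); m=camera_model("wrist"); cv2.imwrite("pics/w1.png",im[:,:,::-1])
for t in ["large_tin_mid","small_tin_mid","carton_mid","bottle_mid","glass_candle_mid"]:
    for r in regions_of("wrist",t)[:3]:
        p=cloud("wrist",r["pixels"],d,m); 
        if len(p)<50: continue
        zt=np.percentile(p[:,2],96); q=p[p[:,2]>zt-.006]; (c,s,a)=cv2.minAreaRect(q[:,:2].astype(np.float32)*1000)
        print(t,round(r["p"],2),r["pixel"],"zt %.3f"%zt,"circ",*circ(q),"rect",np.round(c),np.round(s),round(a,1))
plan(.577,.0055,.038)
```

```text
large_tin_mid 0.77 [323.6, 192.8] zt 0.051 circ [0.58007764 0.00564868] 0.03290642166137695 rect [580.   6.] [65. 64.] 88.0
small_tin_mid 0.92 [409.4, 296.1] zt 0.041 circ [ 0.66837543 -0.10283674] 0.016261995315551756 rect [ 669. -102.] [19. 32.] 68.3
carton_mid 0.85 [425.9, 110.4] zt 0.056 circ [0.6715116  0.07523692] 0.03529754638671875 rect [672.  76.] [41. 60.] 4.1
bottle_mid 0.9 [192.5, 109.6] zt 0.095 circ [0.46861859 0.0785425 ] 0.012106111526489258 rect [469.  79.] [23. 23.] 54.8
glass_candle_mid 0.98 [221.1, 303.7] zt 0.075 circ [ 0.48023389 -0.09501929] 0.02364617919921875 rect [485. -99.] [47. 14.] 52.2
glass_candle_mid 0.66 [91.9, 208.0] zt 0.075 circ [ 0.3574942  -0.01622628] 0.030581016540527344 rect [358.  -4.] [29. 61.] 88.1
d [ 0.1638 -0.0028 -0.0004] jaw yaw 0.1 q7 3 pos [0.5774 0.0082 0.2018] tilt [ 0.     0.001 -1.   ] grip 0.0868 F [-0.3  0.4 -0.7] t 3.2
```

>>> step_arm(
  deltas=[
    [1,0.06,-0.002,0.0015,0],
    [1,0.11,-0.002,0.0015,0],
    [1,0.145,-0.002,0.0015,0],
    [1,0.164,-0.002,0.0015,0],
    [1,0.164,-0.002,0.0015,0],
    [-1,0.164,-0.002,0.0015,0],
    [-1,0.164,-0.002,0.0015,0],
    [-1,0.164,-0.002,0.0015,0],
    [-1,0.164,-0.002,0.0015,0],
  ],
  newtons=25,
)

```text
time_s: 4.38
tool_pos: [0.5794, 0.005, 0.0386]
tool_rot: [45.0, 89.9, 45.0]
force: [-2.2, 1.0, 5.9]
grip_width: 0.0652
```

>>> step_arm(
  deltas=[
    [-1,0,0,0,0],
    [-1,-0.02,0,0,0],
    [-1,-0.06,0,0,0],
    [-1,-0.1,0,0,0],
    [-1,-0.1,0,0,0],
  ],
)

```text
time_s: 5.0
tool_pos: [0.5819, 0.0047, 0.142]
tool_rot: [10.4, 89.5, 10.4]
force: [0.3, -0.1, -2.3]
grip_width: 0.0656
```

Run:
```python
from h import *
# box from top view too: colour-free, by height band and depth in the area
im,d=read_camera("top")
r=[r for r in regions_of("top","gift_box")]; print([(x["p"],x["pixel"]) for x in r])
im,ds=read_camera("scene")
for cam,dd in(("top",d),("scene",ds)):
    p=cloud(cam,np.ones(dd.shape,bool),dd); q=p[(abs(p[:,0]-.443)<.15)&(abs(p[:,1]+.266)<.1)&(p[:,2]>.012)&(p[:,2]<.025)]
    # keep points of the box walls
    c,s,a=cv2.minAreaRect(q[:,:2].astype(np.float32)*1000); print(cam,len(q),np.round(c),np.round(s),round(a,1))
plan(.442,-.266,.15,-76); plan(.494,-.253,.15,-76); plan(.394,-.279,.15,-76)
```

```text
[(0.67, [438.0, 270.4])]
top 764 [ 442. -268.] [213. 120.] 14.1
scene 730 [ 441. -268.] [218. 120.] 14.5
d [-0.013  -0.271  -0.1363] turns: 76.0 (q7 shift 13) | -104.0 (q7 shift -167) jaw yaw 0.0 q7 5 pos [0.5783 0.005  0.1369] tilt [-0.001  0.    -1.   ] grip 0.0658 F [ 0.3 -0.4 -1.9] t 5.2
d [-0.013  -0.258  -0.0843] turns: 76.0 (q7 shift 17) | -104.0 (q7 shift -163) jaw yaw 0.0 q7 5 pos [0.5783 0.005  0.1369] tilt [-0.001  0.    -1.   ] grip 0.0658 F [ 0.3 -0.4 -1.9] t 5.2
d [-0.0129 -0.284  -0.1843] turns: 76.0 (q7 shift 8) | -104.0 (q7 shift -172) jaw yaw 0.0 q7 5 pos [0.5783 0.005  0.1369] tilt [-0.001  0.    -1.   ] grip 0.0658 F [ 0.3 -0.4 -1.9] t 5.2
```

>>> step_arm(
  deltas=[
    [-1,-0.013,-0.02,-0.007,10],
    [-1,-0.013,-0.07,-0.024,20],
    [-1,-0.013,-0.12,-0.042,30],
    [-1,-0.013,-0.17,-0.06,40],
    [-1,-0.013,-0.21,-0.07,50],
    [-1,-0.013,-0.24,-0.08,60],
    [-1,-0.013,-0.259,-0.086,70],
    [-1,-0.013,-0.259,-0.086,76],
    [-1,-0.013,-0.259,-0.086,76],
    [-1,-0.013,-0.259,-0.086,76],
  ],
)

```text
time_s: 6.4
tool_pos: [0.4928, -0.2534, 0.1497]
tool_rot: [-121.2, 89.9, 163.0]
force: [0.0, -0.0, -1.9]
grip_width: 0.0654
```

Run:
```python
from h import *
im,d=read_camera("scene"); cv2.imwrite("pics/s2.png",im[:,:,::-1][:300,100:550])
plan(.492,-.254,.045,-76)
```

```text
d [ 0.105  -0.001   0.0003] turns: 0.1 (q7 shift -49) | -179.9 (q7 shift -229) jaw yaw -75.9 q7 -40 pos [ 0.493  -0.2535  0.15  ] tilt [-0.001  0.    -1.   ] grip 0.0655 F [ 0.3 -0.9 -1.1] t 6.5
```

View pics/s2.png

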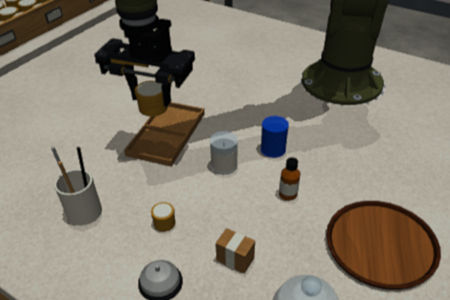

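The crop shows the tin held level above the far compartment (crop 150,98). Lowering it.

>>> step_arm(
  deltas=[
    [-1,0.04,-0.001,0,0],
    [-1,0.08,-0.001,0,0],
    [-1,0.098,-0.001,0,0],
    [-1,0.102,-0.001,0,0],
    [-1,0.105,-0.001,0,0],
    [-1,0.1065,-0.001,0,0],
    [-1,0.1065,-0.001,0,0],
  ],
)

```text
time_s: 7.32
tool_pos: [0.4927, -0.2545, 0.0448]
tool_rot: [72.5, 89.9, -3.5]
force: [0.5, 0.3, -2.2]
grip_width: 0.0655
```

>>> step_arm(
  deltas=[
    [-1,0.001,0,0,0],
    [-1,0.002,0,0,0],
    [-1,0.002,0,0,0],
  ],
)

```text
time_s: 7.7
tool_pos: [0.4926, -0.2545, 0.0436]
tool_rot: [122.4, 89.9, 46.4]
force: [-4.1, 2.7, 10.1]
grip_width: 0.0657
```

>>> step_arm(
  deltas=[
    [0.7,0,0,0,0],
    [0.8,0,0,0,0],
    [0.8,0,0,0,0],
    [0.8,-0.03,0,0,0],
    [0.8,-0.08,0,0,0],
    [1,-0.13,0,0,0],
    [1,-0.13,0,0,0],
  ],
)

```text
time_s: 8.57
tool_pos: [0.4945, -0.2558, 0.1759]
tool_rot: [64.2, 89.6, -11.8]
force: [-0.5, 0.3, -0.7]
grip_width: 0.0856
```

Run:
```python
from h import *
plan(.672,-.091,.17,-10)
```

```text
d [ 0.007  0.212 -0.117] turns: 114.0 (q7 shift 83) | -66.0 (q7 shift -97) jaw yaw -76.0 q7 -41 pos [ 0.4945 -0.2558  0.1759] tilt [ 0.008 -0.002 -1.   ] grip 0.0856 F [-0.5  0.3 -0.7] t 8.6
```

>>> step_arm(
  deltas=[
    [1,0.007,0.05,-0.027,-10],
    [1,0.007,0.1,-0.055,-20],
    [1,0.007,0.15,-0.083,-30],
    [1,0.007,0.19,-0.105,-40],
    [1,0.007,0.212,-0.117,-50],
    [1,0.007,0.212,-0.117,-60],
    [1,0.007,0.212,-0.117,-66],
    [1,0.007,0.212,-0.117,-66],
    [1,0.007,0.212,-0.117,-66],
  ],
)

```text
time_s: 9.7
tool_pos: [0.6692, -0.0896, 0.1643]
tool_rot: [178.3, 89.9, 168.2]
force: [-1.5, -0.6, 0.2]
grip_width: 0.0868
```

```bash
sed -i 's/t-(q1-s\["qpos"\]\[0\])/-t+(q1-s["qpos"][0])/' h.py
cat >> h.py <<'E'
def look(t,cam="wrist",dz=.006):
    m=camera_model(cam); im,d=read_camera(cam)
    for r in regions_of(cam,t)[:3]:
        p=cloud(cam,r["pixels"],d,m)
        if len(p)<50: continue
        zt=np.percentile(p[:,2],96); q=p[p[:,2]>zt-dz]; (c,s,a)=cv2.minAreaRect(q[:,:2].astype(np.float32)*1000)
        print(cam,t,round(r["p"],2),r["pixel"],"zt %.3f"%zt,"circ",*circ(q),"rect",np.round(c),np.round(s),round(a,1),"rgb",im[r["pixels"]].mean(0).round())
    return im,d,m
E
python3 - <<'E'
from h import *
look("small_tin_mid"); look("large_tin_mid","scene")
plan(.672,-.091,.025,-10)
E
```

```text
wrist small_tin_mid 0.78 [326.5, 193.7] zt 0.041 circ [ 0.67450983 -0.09204576] 0.022971134185791015 rect [675. -92.] [45. 45.] 82.4 rgb [101.  93.  70.]
scene large_tin_mid 0.54 [264.9, 142.7] zt 0.057 circ [ 0.49456644 -0.23730792] 0.025905973434448244 rect [ 495. -230.] [19. 52.] 88.4 rgb [97. 78. 40.]
d [ 0.1399 -0.001   0.0028] turns: 180.0 (q7 shift -152) | -0.0 (q7 shift 28) jaw yaw -10.0 q7 6 pos [ 0.6695 -0.0896  0.1649] tilt [-0.  0. -1.] grip 0.0871 F [-0.9 -0.4 -0.5] t 9.9
```

>>> step_arm(
  deltas=[
    [1,0.05,-0.001,0.0045,0],
    [1,0.1,-0.001,0.0045,0],
    [1,0.13,-0.001,0.0045,0],
    [1,0.14,-0.001,0.0045,0],
    [1,0.14,-0.001,0.0045,0],
    [-1,0.14,-0.001,0.0045,0],
    [-1,0.14,-0.001,0.0045,0],
    [-1,0.14,-0.001,0.0045,0],
    [-1,0.14,-0.001,0.0045,0],
    [-1,0.14,-0.001,0.0045,0],
  ],
  newtons=20,
)

```text
time_s: 11.15
tool_pos: [0.6738, -0.0913, 0.0252]
tool_rot: [70.1, 90.0, 60.1]
force: [-0.6, -0.2, 1.5]
grip_width: 0.0459
```

>>> step_arm(
  deltas=[
    [-1,0,0,0,0],
    [-1,-0.02,0,0,0],
    [-1,-0.06,0,0,0],
    [-1,-0.11,0,0,0],
    [-1,-0.14,0,0,0],
    [-1,-0.15,0,0,0],
    [-1,-0.15,0,0,0],
  ],
)

```text
time_s: 12.02
tool_pos: [0.6739, -0.0913, 0.1755]
tool_rot: [24.2, 89.9, 14.2]
force: [-0.0, -0.5, -1.2]
grip_width: 0.0456
```

Run:
```python
from h import *
plan(.4926,-.2545,.175,-76)
look("large_tin_mid","top"); im,d,m=look("large_tin_mid","scene"); cv2.imwrite("pics/s3.png",im[60:220,180:420,::-1].repeat(3,0).repeat(3,1))
```

```text
d [ 0.0003 -0.1922 -0.1502] turns: 66.0 (q7 shift -18) | -114.0 (q7 shift 162) jaw yaw -10.0 q7 6 pos [ 0.6739 -0.0913  0.1755] tilt [ 0.001  0.    -1.   ] grip 0.0456 F [-0.  -0.5 -1.2] t 12.0
top large_tin_mid 0.66 [431.9, 246.0] zt 0.059 circ [ 0.49049313 -0.25393236] 0.03292953109741211 rect [ 491. -254.] [63. 64.] 42.4 rgb [129. 121. 109.]
```

View pics/s3.png

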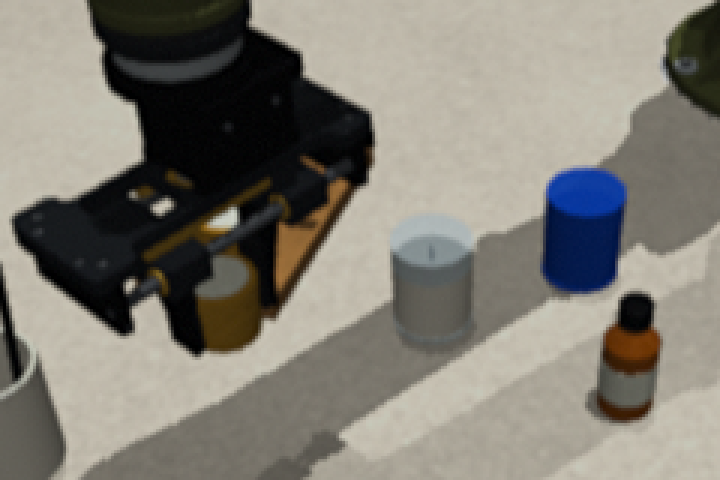

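The crop shows the small tin held level in the jaws (228,300). The top camera puts the large tin at (0.491,-0.254), which matches where I released it. Moving over it.

>>> step_arm(
  deltas=[
    [-1,0,-0.03,-0.023,10],
    [-1,0,-0.07,-0.055,20],
    [-1,0,-0.11,-0.086,30],
    [-1,0,-0.15,-0.117,40],
    [-1,0,-0.175,-0.137,50],
    [-1,0,-0.187,-0.147,60],
    [-1,0,-0.192,-0.15,66],
    [-1,0,-0.192,-0.15,66],
    [-1,0.04,-0.192,-0.15,66],
    [-1,0.07,-0.192,-0.15,66],
    [-1,0.085,-0.192,-0.15,66],
    [-1,0.085,-0.192,-0.15,66],
  ],
)

```text
time_s: 13.72
tool_pos: [0.4923, -0.2539, 0.0892]
tool_rot: [-109.5, 89.9, 174.5]
force: [0.4, 1.5, 0.0]
grip_width: 0.0457
```

Run:
```python
from h import *
plan(.4926,-.2545,.080,-76)
```

```text
d [0.0092 0.0002 0.0006] turns: 0.1 (q7 shift 46) | -179.9 (q7 shift 226) jaw yaw -75.9 q7 -37 pos [ 0.4923 -0.2539  0.0892] tilt [-0.002  0.    -1.   ] grip 0.0457 F [0.4 1.5 0. ] t 13.7
```

>>> step_arm(
  deltas=[
    [-1,0.004,0,0.0005,0],
    [-1,0.007,0,0.0005,0],
    [-1,0.0085,0,0.0005,0],
    [-1,0.0095,0,0.0005,0],
    [-1,0.0095,0,0.0005,0],
  ],
)

```text
time_s: 14.35
tool_pos: [0.4929, -0.2548, 0.0806]
tool_rot: [98.1, 90.0, 22.1]
force: [-0.3, -0.1, -0.4]
grip_width: 0.0451
```

>>> step_arm(
  deltas=[
    [-1,0.001,0,0,0],
    [-1,0.0015,0,0,0],
    [-1,0.0015,0,0,0],
  ],
)

```text
time_s: 14.72
tool_pos: [0.493, -0.2549, 0.0801]
tool_rot: [139.5, 89.9, 63.5]
force: [-2.0, 1.0, 6.8]
grip_width: 0.0458
```

>>> step_arm(
  deltas=[
    [0.3,0,0,0,0],
    [0.5,0,0,0,0],
    [0.5,0,0,0,0],
    [0.5,-0.03,0,0,0],
    [0.5,-0.08,0,0,0],
    [1,-0.1,0,0,0],
    [1,-0.1,0,0,0],
  ],
)

```text
time_s: 15.6
tool_pos: [0.4936, -0.255, 0.18]
tool_rot: [75.1, 89.8, -0.9]
force: [-0.6, -0.0, -0.3]
grip_width: 0.0783
```

Run:
```python
from h import *
plan(.4685,.0785,.19,0)
look("small_tin_mid","top")
```

```text
d [-0.0101  0.0565 -0.3296] turns: 104.0 (q7 shift -90) | -76.0 (q7 shift 90) jaw yaw -76.0 q7 -42 pos [ 0.4936 -0.255   0.18  ] tilt [ 0.003 -0.    -1.   ] grip 0.0783 F [-0.6 -0.  -0.3] t 15.6
```

>>> step_arm(
  deltas=[
    [1,-0.01,0.01,-0.05,-10],
    [1,-0.01,0.019,-0.11,-20],
    [1,-0.01,0.029,-0.17,-30],
    [1,-0.01,0.039,-0.23,-40],
    [1,-0.01,0.049,-0.29,-50],
    [1,-0.01,0.055,-0.32,-60],
    [1,-0.01,0.0565,-0.3296,-70],
    [1,-0.01,0.0565,-0.3296,-76],
    [1,-0.01,0.0565,-0.3296,-76],
    [1,-0.01,0.0565,-0.3296,-76],
  ],
)

```text
time_s: 16.95
tool_pos: [0.4674, 0.0783, 0.1881]
tool_rot: [-153.6, 89.9, -153.8]
force: [0.0, 0.1, 0.1]
grip_width: 0.0869
```

Run:
```python
from h import *
look("bottle_mid"); look("small_tin_mid","scene"); look("small_tin_mid","top")
plan(.4685,.0785,.052,0)
```

```text
wrist bottle_mid 0.71 [323.8, 195.7] zt 0.095 circ [0.46878076 0.07802713] 0.011923328399658203 rect [469.  78.] [23. 22.] 27.4 rgb [60. 44. 26.]
scene small_tin_mid 0.96 [251.7, 120.8] zt 0.098 circ [ 0.49012021 -0.25340056] 0.023780174255371093 rect [ 491. -253.] [44. 44.] 45.7 rgb [111.  96.  64.]
top small_tin_mid 0.57 [436.5, 246.0] zt 0.099 circ [ 0.49032382 -0.25455722] 0.022931468963623046 rect [ 491. -254.] [44. 45.] 75.1 rgb [116. 107.  92.]
top small_tin_mid 0.42 [181.4, 246.8] zt 0.016 circ [0.47879041 0.24976469] 0.14469207763671876 rect [497. 265.] [208. 258.] 15.3 rgb [85. 59. 40.]
d [ 1.371e-01 -1.000e-04  5.000e-04] turns: 180.0 (q7 shift -140) | -0.0 (q7 shift 40) jaw yaw -0.0 q7 -14 pos [0.468  0.0785 0.1891] tilt [ 0.  0. -1.] grip 0.0870 F [ 0.4 -0.1 -0.2] t 17.2
```

>>> step_arm(
  deltas=[
    [1,0.05,0,0.0005,0],
    [1,0.1,0,0.0005,0],
    [1,0.128,0,0.0005,0],
    [1,0.137,0,0.0005,0],
    [1,0.137,0,0.0005,0],
    [-1,0.137,0,0.0005,0],
    [-1,0.137,0,0.0005,0],
    [-1,0.137,0,0.0005,0],
    [-1,0.137,0,0.0005,0],
    [-1,0.137,0,0.0005,0],
  ],
  newtons=25,
)

```text
time_s: 18.5
tool_pos: [0.4685, 0.0787, 0.0522]
tool_rot: [45.0, 90.0, 45.0]
force: [-0.0, 0.1, -0.1]
grip_width: 0.045
```

>>> step_arm(
  deltas=[
    [-1,0,0,0,0],
    [-1,-0.02,0,0,0],
    [-1,-0.06,0,0,0],
    [-1,-0.11,0,0,0],
    [-1,-0.15,0,0,0],
    [-1,-0.16,0,0,0],
    [-1,-0.16,0,0,0],
  ],
)

```text
time_s: 19.38
tool_pos: [0.4682, 0.0786, 0.2115]
tool_rot: [153.1, 90.0, 153.1]
force: [-0.2, -0.3, -3.4]
grip_width: 0.0393
```

Run:
```python
from h import *
plan(.392,-.280,.21,-76)
```

```text
d [ 0.0015 -0.3586 -0.0762] turns: 76.0 (q7 shift 10) | -104.0 (q7 shift 190) jaw yaw 0.0 q7 -15 pos [0.4682 0.0786 0.2115] tilt [-0.  0. -1.] grip 0.0393 F [-0.2 -0.3 -3.4] t 19.4
```

>>> step_arm(
  deltas=[
    [-1,0,-0.03,-0.007,10],
    [-1,0,-0.08,-0.017,20],
    [-1,0,-0.13,-0.028,30],
    [-1,0,-0.18,-0.038,40],
    [-1,0,-0.23,-0.049,50],
    [-1,0,-0.28,-0.06,60],
    [-1,0,-0.32,-0.068,70],
    [-1,0,-0.345,-0.073,76],
    [-1,0,-0.358,-0.076,76],
    [-1,0,-0.358,-0.076,76],
    [-1,0,-0.358,-0.076,76],
  ],
)

```text
time_s: 20.75
tool_pos: [0.3921, -0.2782, 0.2109]
tool_rot: [-123.8, 89.9, 160.3]
force: [0.7, -0.6, -2.5]
grip_width: 0.0389
```

Run:
```python
from h import *
plan(.392,-.280,.0605,-76)
im,d,m=look("bottle_mid","scene"); cv2.imwrite("pics/s4.png",im[40:200,180:420,::-1].repeat(3,0).repeat(3,1))
```

```text
d [ 0.1504 -0.0003  0.0019] turns: 0.1 (q7 shift 62) | -179.9 (q7 shift 242) jaw yaw -75.9 q7 -47 pos [ 0.3921 -0.2782  0.2109] tilt [-0.002  0.001 -1.   ] grip 0.0389 F [ 0.7 -0.6 -2.5] t 20.8
scene bottle_mid 0.82 [266.5, 45.7] zt 0.254 circ [ 0.40564722 -0.26592557] 0.02643365478515625 rect [ 402. -264.] [53. 13.] 61.4 rgb [62. 46. 31.]
scene bottle_mid 0.21 [180.4, 194.2] zt 0.147 circ [ 0.73531586 -0.24800763] 0.029253492355346678 rect [ 741. -245.] [45. 51.] 33.9 rgb [81. 79. 71.]
```

View pics/s4.png

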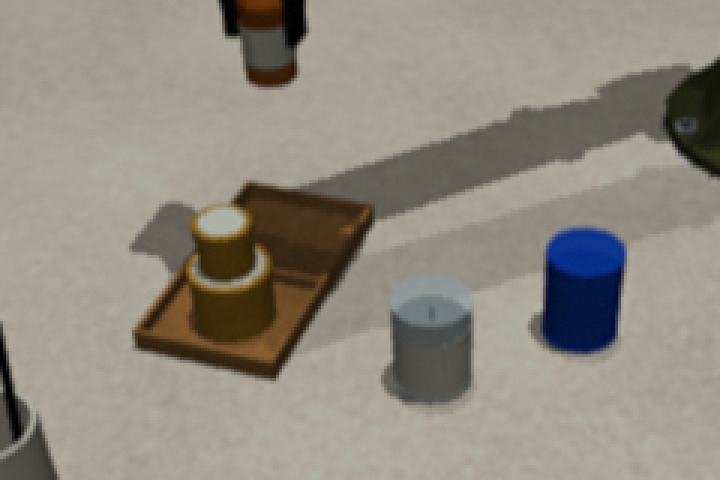

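The crop shows the small tin centred on the large tin in the far compartment (230,265), and the bottle upright in the jaws above. Lowering it.

>>> step_arm(
  deltas=[
    [-1,0.04,0,0.002,0],
    [-1,0.09,0,0.002,0],
    [-1,0.13,0,0.002,0],
    [-1,0.146,0,0.002,0],
    [-1,0.149,0,0.002,0],
    [-1,0.151,0,0.002,0],
    [-1,0.1525,0,0.002,0],
    [-1,0.1525,0,0.002,0],
  ],
)

```text
time_s: 21.85
tool_pos: [0.3934, -0.2813, 0.0601]
tool_rot: [82.2, 89.9, 6.2]
force: [0.1, -0.7, -1.5]
grip_width: 0.0388
```

>>> step_arm(
  deltas=[
    [-1,0.001,0,0,0],
    [-1,0.001,0,0,0],
  ],
)

```text
time_s: 22.1
tool_pos: [0.393, -0.2813, 0.0586]
tool_rot: [106.4, 90.0, 30.4]
force: [0.4, -0.1, -1.3]
grip_width: 0.0392
```

>>> step_arm(
  deltas=[
    [-1,0.0015,0,0,0],
    [-1,0.0015,0,0,0],
    [-1,0.0022,0,0,0],
    [-1,0.0022,0,0,0],
  ],
)

```text
time_s: 22.6
tool_pos: [0.3932, -0.2813, 0.057]
tool_rot: [147.5, 90.0, 71.5]
force: [-1.4, 1.9, 7.1]
grip_width: 0.0392
```

>>> step_arm(
  deltas=[
    [0.2,0,0,0,0],
    [0.5,0,0,0,0],
    [0.5,0,0,0,0],
    [0.5,-0.03,0,0,0],
    [0.5,-0.08,0,0,0],
    [1,-0.13,0,0,0],
    [1,-0.13,0,0,0],
  ],
)

```text
time_s: 23.48
tool_pos: [0.3953, -0.2826, 0.1898]
tool_rot: [74.8, 89.5, -1.2]
force: [1.1, 0.1, 0.4]
grip_width: 0.0782
```

Run:
```python
from h import *
plan(.464,-.0855,.19,-10)
```

```text
d [ 0.0003  0.1144 -0.1746] turns: 114.0 (q7 shift -72) | -66.0 (q7 shift 108) jaw yaw -76.0 q7 -45 pos [ 0.3953 -0.2826  0.1898] tilt [ 0.008 -0.    -1.   ] grip 0.0782 F [1.1 0.1 0.4] t 23.5
```

>>> step_arm(
  deltas=[
    [1,0,0.03,-0.045,-10],
    [1,0,0.06,-0.09,-20],
    [1,0,0.09,-0.14,-30],
    [1,0,0.11,-0.165,-40],
    [1,0,0.1144,-0.1746,-50],
    [1,0,0.1144,-0.1746,-60],
    [1,0,0.1144,-0.1746,-66],
    [1,0,0.1144,-0.1746,-66],
    [1,0,0.1144,-0.1746,-66],
  ],
)

```text
time_s: 24.6
tool_pos: [0.4613, -0.0842, 0.1857]
tool_rot: [-159.2, 89.9, -169.3]
force: [1.1, 0.4, 0.4]
grip_width: 0.0872
```

Run:
```python
from h import *
look("glass_candle_mid"); look("bottle_mid","scene")
plan(.464,-.0855,.045,-10)
```

```text
wrist glass_candle_mid 0.88 [177.5, 140.5] zt 0.075 circ [ 0.35757678 -0.01998968] 0.030418853759765625 rect [358. -20.] [59. 60.] 52.2 rgb [ 22.  61. 129.]
wrist glass_candle_mid 0.72 [324.0, 199.0] zt 0.075 circ [ 0.46595639 -0.08634019] 0.03019435501098633 rect [466. -86.] [59. 60.] 15.0 rgb [128. 134. 131.]
scene bottle_mid 0.86 [273.3, 103.1] zt 0.100 circ [ 0.39233698 -0.27827277] 0.010894021987915038 rect [ 393. -277.] [18. 20.] 75.7 rgb [67. 50. 33.]
d [ 0.1412 -0.0008  0.0026] turns: 180.0 (q7 shift -122) | -0.0 (q7 shift 58) jaw yaw -10.0 q7 -6 pos [ 0.4616 -0.0843  0.1862] tilt [-0.  0. -1.] grip 0.0866 F [-0.2  0.6  0.3] t 24.8
```

>>> step_arm(
  deltas=[
    [1,0.05,-0.001,0.0035,0],
    [1,0.1,-0.001,0.0035,0],
    [1,0.13,-0.001,0.0035,0],
    [1,0.141,-0.001,0.0035,0],
    [1,0.141,-0.001,0.0035,0],
    [-1,0.141,-0.001,0.0035,0],
    [-1,0.141,-0.001,0.0035,0],
    [-1,0.141,-0.001,0.0035,0],
    [-1,0.141,-0.001,0.0035,0],
    [-1,0.141,-0.001,0.0035,0],
  ],
  newtons=30,
)

```text
time_s: 26.05
tool_pos: [0.4649, -0.0855, 0.0458]
tool_rot: [117.1, 89.9, 107.1]
force: [-2.5, 1.0, 6.5]
grip_width: 0.0595
```

>>> step_arm(
  deltas=[
    [-1,0,0,0,0],
    [-1,-0.02,0,0,0],
    [-1,-0.06,0,0,0],
    [-1,-0.11,0,0,0],
    [-1,-0.13,0,0,0],
    [-1,-0.13,0,0,0],
  ],
)

```text
time_s: 26.8
tool_pos: [0.4658, -0.0856, 0.1762]
tool_rot: [40.3, 89.8, 30.3]
force: [1.1, 0.5, -4.1]
grip_width: 0.0594
```

Run:
```python
from h import *
plan(.454,.268,.175,30); look("carton_mid","top")
```

```text
d [ 0.0017  0.3462 -0.0728] turns: 140.0 (q7 shift -120) | -40.0 (q7 shift 60) jaw yaw -10.0 q7 -5 pos [ 0.4658 -0.0856  0.1762] tilt [ 0.003  0.002 -1.   ] grip 0.0594 F [ 1.1  0.5 -4.1] t 26.8
top carton_mid 0.83 [286.3, 165.5] zt 0.059 circ [0.66801697 0.07428528] 0.03425270080566406 rect [669.  74.] [40. 60.] 3.4 rgb [100.  87.  73.]
```

Run:
```python
from h import *
plan(.511,.253,.175,30)
```

```text
d [-0.0009  0.3416 -0.0125] turns: 140.0 (q7 shift -116) | -40.0 (q7 shift 64) jaw yaw -10.0 q7 -5 pos [ 0.464  -0.0856  0.1741] tilt [-0.002  0.    -1.   ] grip 0.0595 F [-0.2  0.2 -3. ] t 26.9
```

>>> step_arm(
  deltas=[
    [-1,0,0.03,-0.001,-5],
    [-1,0,0.08,-0.003,-10],
    [-1,0,0.13,-0.005,-15],
    [-1,0,0.18,-0.007,-20],
    [-1,0,0.23,-0.008,-28],
    [-1,0,0.28,-0.01,-35],
    [-1,0,0.32,-0.012,-40],
    [-1,0,0.338,-0.0125,-40],
    [-1,0,0.3416,-0.0125,-40],
    [-1,0,0.3416,-0.0125,-40],
    [-1,0,0.3416,-0.0125,-40],
  ],
)

```text
time_s: 28.28
tool_pos: [0.5122, 0.2508, 0.1754]
tool_rot: [-157.2, 90.0, -127.4]
force: [-1.2, 1.0, -3.2]
grip_width: 0.0592
```

Run:
```python
from h import *
plan(.511,.253,.0575,30)
```

```text
d [0.1179 0.0025 0.    ] turns: 179.8 (q7 shift -141) | -0.2 (q7 shift 39) jaw yaw 29.8 q7 9 pos [0.5122 0.2508 0.1754] tilt [-0. -0. -1.] grip 0.0592 F [-1.2  1.  -3.2] t 28.3
```

Expected touch is at TCP z ≈ 0.0535.

>>> step_arm(
  deltas=[
    [-1,0.04,0.0025,0,0],
    [-1,0.08,0.0025,0,0],
    [-1,0.11,0.0025,0,0],
    [-1,0.116,0.0025,0,0],
    [-1,0.119,0.0025,0,0],
    [-1,0.1205,0.0025,0,0],
    [-1,0.1205,0.0025,0,0],
  ],
)

```text
time_s: 29.15
tool_pos: [0.5113, 0.2553, 0.0559]
tool_rot: [12.9, 89.9, 42.9]
force: [0.2, -0.2, -3.6]
grip_width: 0.0599
```

>>> step_arm(
  deltas=[
    [-1,0.001,0,0,0],
    [-1,0.001,0,0,0],
  ],
)

```text
time_s: 29.4
tool_pos: [0.5107, 0.2551, 0.0541]
tool_rot: [24.4, 90.0, 54.5]
force: [0.2, -0.4, -3.5]
grip_width: 0.06
```

>>> step_arm(
  deltas=[
    [-1,0.001,0,0,0],
    [-1,0.001,0,0,0],
    [-1,0.002,0,0,0],
    [-1,0.002,0,0,0],
  ],
)

```text
time_s: 29.9
tool_pos: [0.5109, 0.2551, 0.0538]
tool_rot: [93.6, 89.9, 123.6]
force: [-6.1, -1.5, 12.7]
grip_width: 0.0597
```

Touching down. Release, then rise.

>>> step_arm(
  deltas=[
    [0.6,0,0,0,0],
    [0.8,0,0,0,0],
    [0.8,0,0,0,0],
    [0.8,-0.03,0,0,0],
    [0.8,-0.08,0,0,0],
    [1,-0.13,0,0,0],
    [1,-0.13,0,0,0],
  ],
)

```text
time_s: 30.78
tool_pos: [0.5134, 0.256, 0.1861]
tool_rot: [7.8, 89.5, 37.7]
force: [0.6, -0.4, 0.1]
grip_width: 0.0857
```

Run:
```python
from h import *
plan(.6705,.0755,.18,3.5)
```

```text
d [ 0.0063 -0.2349  0.0458] turns: 26.5 (q7 shift 33) | -153.5 (q7 shift 213) jaw yaw 30.0 q7 9 pos [0.5134 0.256  0.1861] tilt [ 0.007  0.005 -1.   ] grip 0.0857 F [ 0.6 -0.4  0.1] t 30.8
```

>>> step_arm(
  deltas=[
    [1,0,-0.05,0.01,5],
    [1,0,-0.11,0.021,12],
    [1,0,-0.17,0.033,20],
    [1,0,-0.22,0.043,26.5],
    [1,0.004,-0.2349,0.0458,26.5],
    [1,0.004,-0.2349,0.0458,26.5],
    [1,0.004,-0.2349,0.0458,26.5],
  ],
)

```text
time_s: 31.65
tool_pos: [0.6668, 0.077, 0.1772]
tool_rot: [130.1, 89.9, 133.8]
force: [-0.2, -0.4, 0.2]
grip_width: 0.0867
```

Run:
```python
from h import *
look("carton_mid"); look("glass_candle_mid","scene"); look("glass_candle_mid","top")
plan(.6705,.0755,.033,3.5)
```

```text
wrist carton_mid 0.72 [322.3, 195.1] zt 0.056 circ [0.67196021 0.07509208] 0.03475909042358399 rect [672.  75.] [40. 60.] 3.5 rgb [93. 78. 57.]
scene glass_candle_mid 0.8 [464.6, 229.0] zt 0.085 circ [0.51045831 0.25453499] 0.03096635627746582 rect [510. 256.] [61. 58.] 2.9 rgb [109. 108. 103.]
scene glass_candle_mid 0.65 [380.4, 150.1] zt 0.210 circ [0.6066427  0.11154676] 0.009544404029846191 rect [607. 111.] [ 2. 19.] 87.6 rgb [24. 38. 78.]
top glass_candle_mid 0.69 [325.3, 310.4] zt 0.079 circ [ 0.35457532 -0.01964917] 0.030017890930175782 rect [355. -19.] [59. 58.] 45.8 rgb [ 45.  70. 129.]
top glass_candle_mid 0.63 [189.6, 233.7] zt 0.087 circ [0.51407568 0.27045609] 0.024035810470581054 rect [515. 275.] [16. 48.] 79.9 rgb [126. 121. 117.]
d [ 0.1452 -0.0004  0.0028] turns: 0.1 (q7 shift 37) | -179.9 (q7 shift 217) jaw yaw 3.6 q7 11 pos [0.6676 0.0756 0.1782] tilt [ 0.     0.001 -1.   ] grip 0.0870 F [-0.8 -0.1  0.3] t 31.9
```

Candle stands with its top at 0.085 at (0.510, 0.255). Now grasp the carton at (0.671, 0.0755).

>>> step_arm(
  deltas=[
    [1,0.05,0,0.0035,0],
    [1,0.1,0,0.0035,0],
    [1,0.135,0,0.0035,0],
    [1,0.145,0,0.0035,0],
    [1,0.145,0,0.0035,0],
    [-1,0.145,0,0.0035,0],
    [-1,0.145,0,0.0035,0],
    [-1,0.145,0,0.0035,0],
    [-1,0.145,0,0.0035,0],
    [-1,0.145,0,0.0035,0],
    [-1,0.145,0,0.0035,0],
  ],
  newtons=20,
)

```text
time_s: 33.33
tool_pos: [0.6712, 0.0747, 0.0329]
tool_rot: [154.5, 90.0, 158.0]
force: [-0.9, 1.3, 1.1]
grip_width: 0.04
```

>>> step_arm(
  deltas=[
    [-1,0,0,0,0],
    [-1,-0.02,0,0,0],
    [-1,-0.06,0,0,0],
    [-1,-0.11,0,0,0],
    [-1,-0.15,0,0,0],
    [-1,-0.17,0,0,0],
    [-1,-0.17,0,0,0],
  ],
)

```text
time_s: 34.2
tool_pos: [0.6721, 0.0745, 0.2045]
tool_rot: [11.9, 89.8, 15.4]
force: [-0.8, -1.2, -0.9]
grip_width: 0.0399
```

Run:
```python
from h import *
plan(.468,.324,.2,30)
```

```text
d [ 0.0041  0.2615 -0.1885] turns: 153.5 (q7 shift -145) | -26.5 (q7 shift 35) jaw yaw 3.5 q7 10 pos [0.6721 0.0745 0.2045] tilt [ 0.003  0.001 -1.   ] grip 0.0399 F [-0.8 -1.2 -0.9] t 34.2
```

>>> step_arm(
  deltas=[
    [-1,0,0.03,-0.022,-5],
    [-1,0,0.07,-0.05,-10],
    [-1,0,0.115,-0.083,-15],
    [-1,0,0.16,-0.115,-20],
    [-1,0,0.205,-0.148,-26.5],
    [-1,0,0.24,-0.173,-26.5],
    [-1,0,0.257,-0.185,-26.5],
    [-1,0,0.2615,-0.1885,-26.5],
    [-1,0,0.2615,-0.1885,-26.5],
    [-1,0,0.2615,-0.1885,-26.5],
  ],
)

```text
time_s: 35.45
tool_pos: [0.4681, 0.3225, 0.2025]
tool_rot: [-113.8, 89.9, -83.9]
force: [-0.4, 0.1, -0.8]
grip_width: 0.0398
```

Run:
```python
from h import *
plan(.468,.324,.043,30)
im,d,m=look("carton_mid","scene"); cv2.imwrite("pics/s5.png",im[130:310,350:590,::-1].repeat(3,0).repeat(3,1))
```

```text
d [0.1595 0.0015 0.0007] turns: 179.9 (q7 shift -141) | -0.1 (q7 shift 39) jaw yaw 29.9 q7 -1 pos [0.4681 0.3225 0.2025] tilt [ 0.    -0.001 -1.   ] grip 0.0398 F [-0.4  0.1 -0.8] t 35.5
scene carton_mid 0.88 [522.3, 167.9] zt 0.226 circ [0.49549036 0.30695782] 0.03770170593261719 rect [493. 313.] [75. 27.] 20.0 rgb [52. 39. 24.]
```

View pics/s5.png

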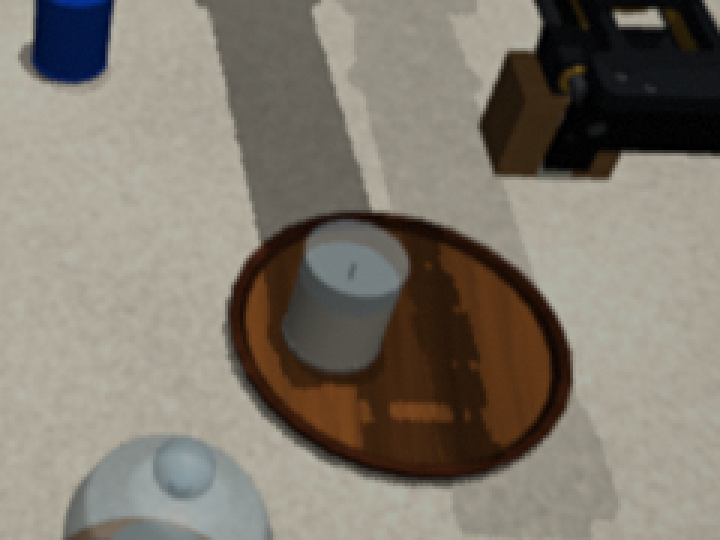

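The crop shows the candle standing inside the tray rim (345,300), with the carton held level (550,115). Lowering it into the free half.

>>> step_arm(
  deltas=[
    [-1,0.05,0.001,0,0],
    [-1,0.1,0.001,0,0],
    [-1,0.14,0.001,0,0],
    [-1,0.156,0.001,0,0],
    [-1,0.159,0.001,0,0],
    [-1,0.161,0.001,0,0],
    [-1,0.161,0.001,0,0],
  ],
)

```text
time_s: 36.42
tool_pos: [0.4676, 0.3257, 0.0433]
tool_rot: [18.9, 89.8, 48.9]
force: [0.1, 1.3, -0.3]
grip_width: 0.04
```

>>> step_arm(
  deltas=[
    [-1,0.001,0,0,0],
    [-1,0.001,0,0,0],
  ],
)

```text
time_s: 36.67
tool_pos: [0.4668, 0.3253, 0.0413]
tool_rot: [28.6, 90.0, 58.6]
force: [0.1, 0.5, -1.3]
grip_width: 0.0399
```

>>> step_arm(
  deltas=[
    [-1,0.001,0,0,0],
    [-1,0.001,0,0,0],
    [-1,0.0018,0,0,0],
    [-1,0.0018,0,0,0],
  ],
)

```text
time_s: 37.17
tool_pos: [0.4669, 0.3253, 0.0408]
tool_rot: [87.7, 89.9, 117.7]
force: [-4.3, -2.4, 11.5]
grip_width: 0.0398
```

>>> step_arm(
  deltas=[
    [0.2,0,0,0,0],
    [0.5,0,0,0,0],
    [0.5,0,0,0,0],
    [0.5,-0.03,0,0,0],
    [0.5,-0.08,0,0,0],
    [0.5,-0.14,0,0,0],
    [0.5,-0.2,0,0,0],
    [0.5,-0.2,0.06,0,0],
    [0.5,-0.2,0.12,0,0],
    [0.5,-0.2,0.18,0,0],
    [0.5,-0.2,0.2,0,0],
    [0.5,-0.2,0.2,0,0],
  ],
)

```text
time_s: 38.67
tool_pos: [0.3656, 0.4991, 0.2384]
tool_rot: [-121.0, 89.9, -90.9]
force: [0.2, -0.6, 0.5]
grip_width: 0.0653
```

Run:
```python
from h import *
for c in ["top","scene"]:
    for t in ["carton_mid","glass_candle_mid","bottle_mid","large_tin_mid","small_tin_mid","bell"]: im,d,m=look(t,c)
    cv2.imwrite(f"pics/{c}9.png",im[:,:,::-1])
```

```text
top carton_mid 0.74 [169.1, 254.0] zt 0.067 circ [0.46654132 0.3247981 ] 0.03498288345336914 rect [467. 324.] [40. 61.] 30.8 rgb [87. 75. 63.]
top glass_candle_mid 0.91 [201.4, 236.5] zt 0.087 circ [0.51088983 0.25398151] 0.030031360626220704 rect [511. 254.] [58. 59.] 0.7 rgb [94. 92. 91.]
top glass_candle_mid 0.85 [327.3, 309.7] zt 0.079 circ [ 0.35471698 -0.01978932] 0.029981964111328124 rect [355. -20.] [59. 56.] 46.0 rgb [ 39.  61. 111.]
top bottle_mid 0.77 [445.4, 293.5] zt 0.103 circ [ 0.3913941  -0.27966135] 0.011872933387756348 rect [ 391. -279.] [21. 22.] 58.3 rgb [50. 39. 30.]
top large_tin_mid 0.86 [426.1, 245.2] zt 0.060 circ [ 0.49052087 -0.25314656] 0.03257423782348633 rect [ 489. -246.] [64. 50.] 8.6 rgb [94. 83. 64.]
top large_tin_mid 0.53 [202.0, 237.0] zt 0.087 circ [0.51088538 0.25393384] 0.03006234550476074 rect [511. 254.] [58. 59.] 0.8 rgb [95. 93. 92.]
top small_tin_mid 0.63 [435.1, 245.1] zt 0.099 circ [ 0.48992319 -0.25390875] 0.02276907157897949 rect [ 491. -254.] [42. 45.] 1.3 rgb [109. 101.  87.]
top bell 0.93 [322.7, 121.6] zt 0.044 circ [ 0.78369965 -0.
[... 722 characters left out ...]
020 circ [ 0.44268896 -0.26745581] 0.1209307861328125 rect [ 442. -268.] [219. 121.] 13.9 rgb [94. 68. 38.]
scene bottle_mid 0.38 [509.5, 229.0] zt 0.065 circ [0.46689761 0.32535391] 0.03516406631469727 rect [466. 325.] [44. 61.] 29.4 rgb [88. 72. 50.]
scene large_tin_mid 0.76 [261.3, 136.5] zt 0.058 circ [ 0.49171091 -0.25115318] 0.032810741424560544 rect [ 498. -245.] [47. 65.] 46.4 rgb [82. 65. 31.]
scene small_tin_mid 0.73 [253.3, 121.1] zt 0.098 circ [ 0.49047906 -0.25316519] 0.0238199405670166 rect [ 491. -253.] [45. 43.] 39.0 rgb [103.  90.  60.]
scene bell 0.75 [261.7, 277.7] zt 0.043 circ [ 0.78540961 -0.00836772] 0.02543210792541504 rect [785.  -9.] [48. 48.] 45.8 rgb [89. 90. 88.]
```

View pics/scene9.png

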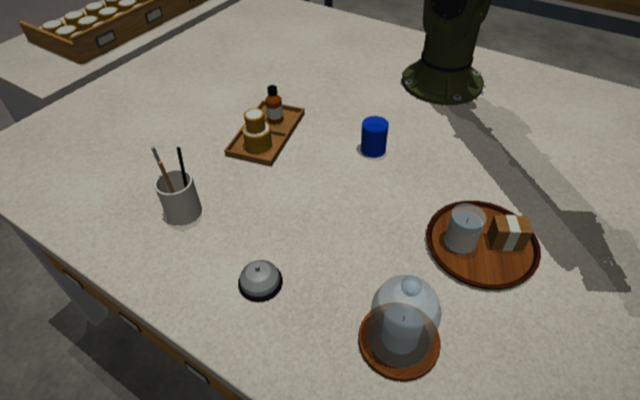

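View pics/top9.png

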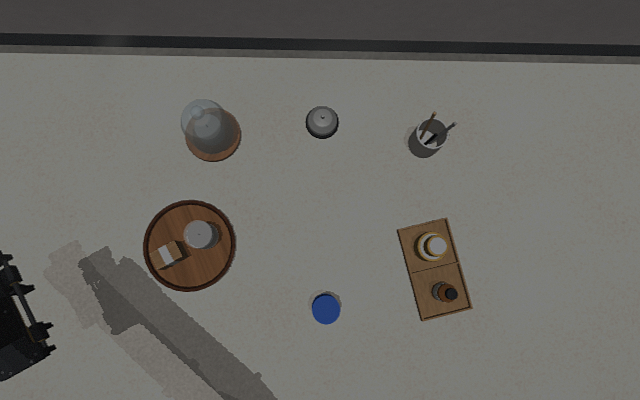

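Both views show everything in place. The tins are in the far compartment (435,246 top) and the bottle in the near one (446,293). The candle (200,235) and carton (170,254) are inside the tray rim, and the bystanders have not moved. Handing in.

```bash
python3 -c "
from cell import env,monitor
print(env.sign_off(), monitor.get_obs()['force'])"
```

```text
the job is handed in; nothing more can be done
the job is handed in; nothing more can be done
```

Both gift sets are made up, and I handed the job in at about 39 s of the 128 s allowed; the hand-in reports no verdict. Each item was lowered until it touched, then released, with the arm well clear afterwards.

- **Gift box:** The large tin is in the far compartment and the bottle is in the near one, with its top 0.101–0.103 m above the counter (0.100 expected). The small tin sits on the large tin, with centres about 1–3 mm apart by the cameras (13 mm allowed) and its top at 0.098–0.099 m (0.095 expected).
- **Tray:** The candle is about 41 mm and the carton about 43 mm from the tray centre (80 mm allowed). Their tops are at 0.085–0.087 m and 0.065–0.067 m (0.083 and 0.063 expected).
- **Bystanders:** The bell measured within 2 mm of where it started. The dome and pen cup look unmoved in the pictures; I did not re-measure them.

**Disagreements:** All the tops read 1–4 mm high. The same offset showed before anything was moved, so I put it down to camera calibration. The top and scene cameras differed from each other by up to about 4 mm in position, so I took the grasp points from close-up wrist views. No check failed.

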